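# Turn the leaf of the recipe holder

### The job

The stiff leaf of the recipe holder was left standing half open over the wing on the right, as the robot sees it. With a fingertip on its tab, gently turn it up and over the ring spine to the left and press it down until it lies flat on the left-hand wing, then take the hand away. Touch nothing of the leaf but the tab that stands out from its free edge, to keep the page clean, do not pinch it between the fingers or fling it over, and leave the spice jar, mill, tub and garlic where they stand.

Things in the scene. Friction and masses are not known exactly. Their poses are not given: they have to be found in the camera images.
- book: The recipe holder: two flat brown wooden wings, right and left of a dark metal spine with three steel rings, plain paper on the wings. 160 mm along the spine, 208 mm across, wings 14 mm thick. It is fixed to the counter. Origin: middle of its underside, under the spine. Its x axis runs along the spine (away from the robot at yaw 0), +y towards the left wing, z up. The hinge line of the leaf runs along its x axis 18.5 mm above the origin.
- leaf (a joint): Angle of the leaf about the spine in rad: 0 = flat on the right (-y) wing, 1.57 = upright, 3.14 = flat on the left (+y) wing. The hinge is stiff: the leaf stays at whatever angle it is left and never falls by itself; moving it takes 0.05 to 0.3 N m, about 1 to 3 N at the tab. It starts between 0.4 and 0.9.
- leaf_mid (a point): Centre of the leaf, 55 mm from the hinge line, in mid thickness. The leaf is a light wooden board, 152 mm along the spine, 7 mm thick with its paper faces (5 mm at its bare rim); its straight free edge is 104 mm from the hinge line. z axis: normal to the leaf, out of its front face (up when on the right wing). The back face looks down and right at the start.
- tab_tip (a point): Middle of the outer edge of the leaf's finger tab, 138 mm from the hinge line, in mid thickness. The tab is 70 mm wide and 5 to 7 mm thick, at the middle of the free edge; it stands out 34 mm beyond that edge, overhanging the end of the wing. y axis: from the tab towards the hinge; z axis: normal to the leaf, out of its front face.
- spice_jar: Bystander: a glass spice jar with a white cap, 44 mm across, 109 mm tall, standing on the counter beyond the holder. Origin: centre of its underside.
- mill: Bystander: a small glass shaker with a grey domed top, 44 mm across, 90 mm tall, beyond the holder. Origin: centre of its underside.
- tub: Bystander: a closed white yoghurt tub, 72 mm across, 71 mm tall, beyond the holder. Origin: centre of its underside.
- garlic: Bystander: a garlic bulb, 53 mm across, 52 mm tall, on the front strip of the counter to the right of the holder. Origin: centre of its underside.

How it is judged:
By the outcome, as a careful person would: the job done as asked, in the order asked, and still so for the second after the job is handed in, with the robot touching nothing.
It also fails if it takes over 38 s, if anything falls off the work surface, if the arm or the gripper's body presses on something with over 40 N, if the wrist force passes 120 N, or if a joint passes its speed limit or range.

### The arm

A 6-joint arm with a two-finger parallel gripper is mounted at the origin on a cart in front of the work surface, level with it; the furniture and walls round the work are solid. World frame = base frame: x ahead of the robot, y to its left, z up, the work surface at z = 0. Lengths are in mm, angles in rad, forces in N, time in s.
With the tool pointing down it reaches from about 350 to 975 mm from the base axis. Payload 7.1 kg.
Tool frame: the origin (TCP) lies midway between the tips of the shut fingers; the grasp point (between the pads) lies pinch_z behind it (pinch_z is the distance from the TCP to the grasp point, in mm); z points along the fingers, y is the line along which they close (so a half turn about z gives the same grasp; the last joint's range is limited). The gripper opens to 88 mm and grips with 3 to 60 N. Pads are 20 mm wide; open, the fingers measure 115 mm over their backs; the gripper's body (75 mm by 178 mm) begins 61 mm behind the grasp point.
Start: joints at [1.095, 0.423, 1.63, -0, 1.089, -0.019], TCP at [275.641, 560.916, 222.675] pointing down, gripper open.
Joint ranges: [-3, 3], [-0.9, 2.11], [0.09, 2.58], [-1.31, 4.45], [0.11, 2.69], [-2.54, 2.54]. Speed limits (rad/s): [2.39, 2.39, 3.01, 3.14, 3.14, 3.14].

### API

Orientations are given as a rotation vector (axis times angle).
In Python, from workcell import get_obs, get_image, close_job, pinch_z gives the robot as it stands.
- The arm moves only by the tool jog_arm, never from a script. Its argument "commands" is a list of rows, each a list of 3 entries, a list of its own where there are three numbers: the gripper command: -1 is shut, 1 is fully open, values between are in proportion, then the shift along the tool's x, y, z as a fraction of full scale, then the turn, a rotation vector about the tool's x, y, z as a fraction of full scale. In form: [[gripper, [tx, ty, tz], [rx, ry, rz]], ...]. A call has 1 to 10 rows; each row shifts and turns the commanded pose from where the row before left it, along the tool's axes as they then stand; what a row does not reach is not made up. Full scale, the value 1, is 0.1 m for a shift and 45 degrees for a turn. A row lasts 1/10 s, in which the tool goes at most 50 mm and 8.59 degrees, less where a joint would pass 70% of its speed; a pose out of reach is approached as far as the arm can. A call with a number of a shift or a turn outside -1 to 1 is refused whole. A call with a gripper value outside its range is refused whole. The fingers move at their own pace and stop on an object; the grip force is fixed at half the most. Time passes only in rows, so rows that do not move let the fingers close. It gives the time, the measured TCP pose, the force, the opening and the grip force at its end, in the units of the state.
- get_obs(): the state, without advancing time (a new reading comes with each control period).
- get_image(name): name is "scene" or "top"; returns a dict with "image" (384x512x3 uint8, blue, green, red), "z_map" (384x512 float32, mm along the optical axis (not along the pixel's ray), 0 where there is no reading), "intrinsics" (3x3 intrinsics, pixels), "eye" and "orientation" of the camera in the world. Camera axes: x right, y down, z forward; pixel columns grow to the right and rows downward; lengths in mm; the calibration is good to about 2 mm. A picture is of the moment at which its call begins.
- close_job(): hands the job in; it is judged then, once.
The state is a dict: "t": time; "qpos": joint angles; "qvel": joint speeds; "joint_torque": joint torques, N m; "ee_pos": TCP position; "orientation": TCP orientation; "ft_force": force on the tool from outside, world axes, zero at the start; "moment": the same for the moment, N m; "width": finger opening in mm; "grasp_force": force on a finger pad.
Only numpy, scipy, OpenCV 4.12 (cv2) and the standard library are available. Lean on these libraries where they do the work, as an engineer would, in place of code of your own. Each camera call takes 0.05 s, during which the arm holds its last target. There are 200 camera calls.

## Working session

There is one attempt and no reset: what is moved stays moved. The work goes in short steps, Python scripts to look and compute and a tool call to move; the robot and the scene stay as the last step left them, time stands still between calls to the robot, and variables do not carry over. Pictures are saved under pics/ and viewed, at most 10 in all, crops included, and the job is handed in when it is done.

Besides the shell and the picture viewer there is one more tool, called after "Emit:" in YAML: its name, and indented under it one key for each argument. jog_arm: Moves the arm, as the interface text tells. Its arguments: {"type":"object","properties":{"commands":{"type":"array","items":{"type":"array"}}},"required":["commands"]}

```bash
mkdir -p pics; cat > h.py <<'E'
import numpy as np,cv2
from scipy.spatial.transform import Rotation as R
from workcell import get_obs,get_image,close_job,pinch_z
def cloud(d):
    K=np.array(d["intrinsics"]);z=d["z_map"];v,u=np.mgrid[:z.shape[0],:z.shape[1]]
    p=np.stack([(u-K[0,2])/K[0,0]*z,(v-K[1,2])/K[1,1]*z,z],-1)
    o=np.array(d["orientation"],float)
    M=o if o.shape==(3,3) else R.from_rotvec(o).as_matrix()
    return p@M.T+np.array(d["eye"])
E
python3 - <<'E'
from h import *
a=get_image("scene");b=get_image("top")
cv2.imwrite("pics/a.png",a["image"]);cv2.imwrite("pics/b.png",b["image"])
np.savez("s.npz",ca=cloud(a),cb=cloud(b),ia=a["image"],ib=b["image"],za=a["z_map"],zb=b["z_map"])
print(get_obs(),pinch_z, a["eye"],a["orientation"],b["eye"],b["orientation"],a["intrinsics"])
E
```

```text
{'t': 0.1, 'qpos': array([ 1.09498328e+00,  4.23729917e-01,  1.63060392e+00, -1.79654397e-05,
        1.08861297e+00, -1.90339001e-02]), 'qvel': array([-4.32325522e-04, -1.62911113e-03, -7.70495068e-04,  7.48672656e-04,
       -2.00532564e-03, -3.29876459e-05]), 'joint_torque': array([ 5.69868735e-04, -5.45617247e+01, -2.74323303e+01,  6.45420514e-02,
        1.88363803e-02, -3.99267810e-05]), 'ee_pos': array([275.43284454, 560.47733754, 222.00477292]), 'orientation': array([-7.11201007e-01, -3.05970693e+00,  2.06823647e-03]), 'ft_force': array([0.52800267, 0.42956901, 0.12571152]), 'moment': array([0.03034132, 0.00121855, 0.0129474 ]), 'grasp_force': 0.0, 'width': 87.51933639050331} 18.700000000000003 [  62.73989412 -727.74873879  458.26569692] [-1.89259899  0.57926278 -0.37940082] [466.59706875  89.26670445 897.50323647] [-2.19457711  2.15187119 -0.18773007] [[481.36746001   0.         251.11705901]
 [  0.         481.36746001 195.1916145 ]
 [  0.           0.           1.        ]]
```

View pics/a.png

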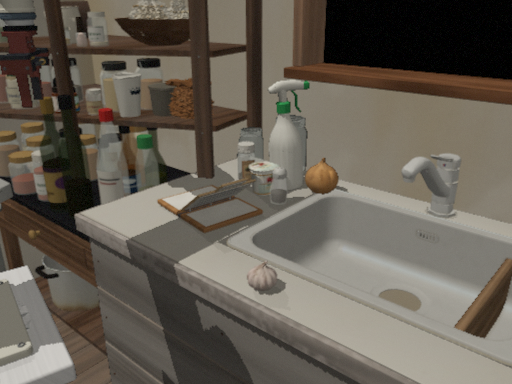

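View pics/b.png

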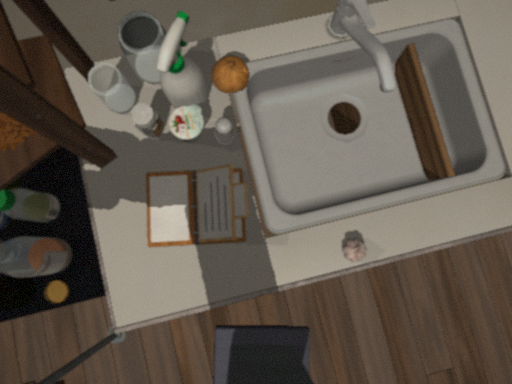

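The top view shows the holder at about (148–244, 168–247), the spine at u≈193, and the leaf and tab on the right ending near (245, 190). The tub, jar and mill stand just beyond it. I'll enlarge that area and measure.

```bash
python3 - <<'E'
from h import *
s=np.load("s.npz");c=s["cb"];i=s["ib"]
x0,y0,x1,y1=110,90,280,260
z=cv2.resize(i[y0:y1,x0:x1],None,fx=3.5,fy=3.5,interpolation=cv2.INTER_CUBIC)
cv2.imwrite("pics/c.png",z)
print("rows v, z then xy")
for v in range(160,256,6): print(v,[(u,*c[v,u].round().astype(int)) for u in range(190,266,6)])
for p in [(149,172),(149,246),(192,246),(192,170),(148,120),(186,122),(223,126),(353,245),(180,80),(165,30)]: print(p,c[p[1],p[0]].round(0))
E
```

```text
rows v, z then xy
160 [(190, np.int64(656), np.int64(204), np.int64(1)), (196, np.int64(656), np.int64(191), np.int64(1)), (202, np.int64(656), np.int64(177), np.int64(2)), (208, np.int64(657), np.int64(165), np.int64(-3)), (214, np.int64(657), np.int64(151), np.int64(1)), (220, np.int64(657), np.int64(138), np.int64(1)), (226, np.int64(658), np.int64(125), np.int64(-2)), (232, np.int64(658), np.int64(111), np.int64(1)), (238, np.int64(658), np.int64(98), np.int64(0)), (244, np.int64(658), np.int64(85), np.int64(2)), (250, np.int64(659), np.int64(72), np.int64(-1)), (256, np.int64(659), np.int64(58), np.int64(3)), (262, np.int64(659), np.int64(45), np.int64(5))]
166 [(190, np.int64(642), np.int64(203), np.int64(3)), (196, np.int64(642), np.int64(190), np.int64(1)), (202, np.int64(642), np.int64(177), np.int64(3)), (208, np.int64(643), np.int64(164), np.int64(2)), (214, np.int64(643), np.int64(151), np.int64(3)), (220, np.int64(631), np.int64(134), np.int64(65)), (226, np.int64(630), np.int64(121), np.int64(74)), (232, np.int64(628), np.int64(109), np.int64(81)), (238, np.int64(644), 
[... 9068 characters left out ...]
64(145), np.int64(2)), (220, np.int64(460), np.int64(132), np.int64(2)), (226, np.int64(461), np.int64(119), np.int64(4)), (232, np.int64(461), np.int64(107), np.int64(1)), (238, np.int64(461), np.int64(94), np.int64(-3)), (244, np.int64(461), np.int64(81), np.int64(2)), (250, np.int64(462), np.int64(68), np.int64(1)), (256, np.int64(462), np.int64(55), np.int64(-2)), (262, np.int64(462), np.int64(42), np.int64(0))]
(149, 172) [624. 288.  15.]
(149, 246) [466. 280.  14.]
(192, 246) [468. 192.   1.]
(192, 170) [633. 198.   4.]
(148, 120) [710. 274. 110.]
(186, 122) [720. 206.  70.]
(223, 126) [708. 129.  89.]
(353, 245) [ 476. -146.   41.]
(180, 80) [770. 207. 166.]
(165, 30) [893. 248. 118.]
```

View pics/c.png

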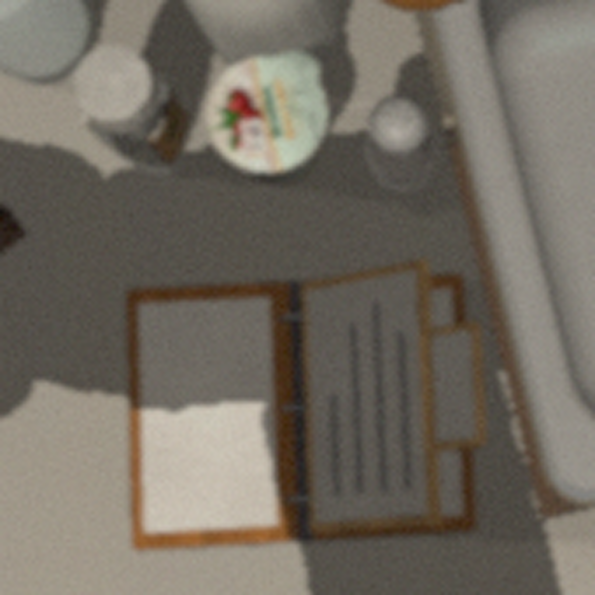

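The crop shows the wing outline at crop (130–470, 275–545). The tab stands at crop (435–485, 325–445), with its front face near z≈100 at the outer edge. Next I fit the leaf plane and hinge, and plan the path.

```bash
cat > fit.py <<'E'
from h import *
def fit(c,i=None):
    m=(c[...,0]>480)&(c[...,0]<630)&(c[...,1]>80)&(c[...,1]<310)&(c[...,2]<200)
    return m
if __name__=="__main__":
    s=np.load("s.npz");c=s["cb"]
    L=c[(c[...,2]>28)&(c[...,2]<125)&(c[...,0]>475)&(c[...,0]<640)&(c[...,1]>70)&(c[...,1]<180)]
    o=L.mean(0);n=np.linalg.svd(L-o,full_matrices=False)[2][2];n*=np.sign(n[2])
    k=abs((L-o)@n)<5;L=L[k];o=L.mean(0);n=np.linalg.svd(L-o,full_matrices=False)[2][2];n*=np.sign(n[2])
    print("n",n,"th",np.arccos(n[2]),"yaw",np.arctan2(-n[0],n[1]),len(L))
    yaw=np.arctan2(-n[0],n[1]);th=np.arccos(n[2])
    ex=np.array([np.cos(yaw),np.sin(yaw),0]);ey=np.array([-ex[1],ex[0],0])
    # hinge: centre plane, z=18.5
    lo=o-3.5*n;u=np.cross(ex,n);u*=np.sign(u[2])
    h=lo-u*(lo[2]-18.5)/u[2]
    T=L[(L@ey)<(L@ey).min()+18]   # outer tab
    print("hinge y'",h@ey,"tab x' range",np.percentile(T@ex,[1,99]),"leaf x'",np.percentile(L@ex,[.5,99.5]),"r max",np.percentile((L-h)@u,[99.5,100]))
    W=c[(abs(c[...,2]-14)<6)&(c[...,0]>450)&(c[...,0]<640)&(c[...,1]>195)&(c[...,1]<300)]
    print("left wing y'",np.percentile(W@ey,[1,99.5]),"x'",np.percentile(W@ex,[.5,99.5]))
    rect=cv2.minAreaRect(W[:,:2].astype(np.float32));print(rect)
E
python3 fit.py
```

```text
n [-0.0450591   0.60150507  0.79759722] th 0.6474951201299378 yaw 0.07477093158280405 3099
hinge y' 145.2577677550817 tab x' range [529.76399627 597.70917901] leaf x' [489.26298526 638.94111355] r max [139.01095419 139.93376218]
left wing y' [152.16274114 247.40407384] x' [485.36270435 643.08152392]
((548.343017578125, 239.72012329101562), (160.54986572265625, 100.62458801269531), 4.196063995361328)
```

```bash
cat > plan.py <<'E'
from h import *
import sys
yaw=.0735;ex=np.array([np.cos(yaw),np.sin(yaw),0]);ey=np.array([-ex[1],ex[0],0]);ez=np.array([0,0,1.])
H=564*ex+144.5*ey+18.5*ez
def rot(b): return R.from_matrix(np.c_[ey*np.cos(b)+ez*np.sin(b),ex,ey*np.sin(b)-ez*np.cos(b)])
def uv(th): return -ey*np.cos(th)+ez*np.sin(th), ey*np.sin(th)+ez*np.cos(th)
W=10
def side(th,b,r,gap=0):   # corner (tip, +x side) at radius r, gap behind the back face
    u,n=uv(th);return H+u*r-n*(3+gap)-rot(b).as_matrix()[:,0]*W
def cur():
    o=get_obs();return o["ee_pos"],R.from_rotvec(o["orientation"])
def delta(p,q,P,Q):
    return q.inv().apply(P-p)/100,(q.inv()*Q).as_rotvec()/(np.pi/4)
E
python3 - <<'E'
from plan import *
np.set_printoptions(precision=3,suppress=True)
p,q=cur();th=.6475;b=np.pi/2-th
C=side(th,b,114,10);A=C-rot(b).as_matrix()[:,2]*80
print(H,C,A)
P1=np.array([540,20,270.])
print("move1",delta(p,q,P1,q)[0],"rot",delta(p,q,p,rot(b))[1],"rot yaw only",delta(p,q,p,rot(0))[1])
E
```

```text
[551.866 185.527  18.5  ] [559.562  81.01   68.919] [564.248  17.375 117.175]
move1 [-4.758 -3.684 -0.475] rot [-0.611  1.065  1.225] rot yaw only [-0.002  0.001  1.325]
```

Emit:
jog_arm:
  commands:
    - [-1,[-0.32,-0.245,-0.05],[0,0,0]]
    - [-1,[-0.32,-0.245,-0.05],[0,0,0]]
    - [-1,[-0.32,-0.245,-0.05],[0,0,0]]
    - [-1,[-0.32,-0.245,-0.05],[0,0,0]]
    - [-1,[-0.32,-0.245,-0.05],[0,0,0]]
    - [-1,[-0.32,-0.245,-0.05],[0,0,0]]
    - [-1,[-0.32,-0.245,-0.05],[0,0,0]]
    - [-1,[-0.32,-0.245,-0.05],[0,0,0]]
    - [-1,[-0.32,-0.245,-0.05],[0,0,0]]
    - [-1,[-0.32,-0.245,-0.05],[0,0,0]]

```text
t: 1.1
ee_pos: [455.0, 198.3, 272.7]
orientation: [-0.711, -3.06, 0.0]
ft_force: [0.5, -0.6, 0.2]
width: 11.0
grasp_force: 0.0
```

Emit:
jog_arm:
  commands:
    - [-1,[-0.32,-0.245,0],[0,0,0]]
    - [-1,[-0.32,-0.245,0],[0,0,0]]
    - [-1,[-0.32,-0.245,0],[0,0,0]]
    - [-1,[-0.32,-0.245,0],[0,0,0]]
    - [-1,[-0.25,-0.2,0],[0,0,0]]
    - [-1,[0,0,0],[-0.06,0.105,0.12]]
    - [-1,[0,0,0],[-0.06,0.105,0.12]]
    - [-1,[0,0,0],[-0.06,0.105,0.12]]
    - [-1,[0,0,0],[-0.06,0.105,0.12]]
    - [-1,[0,0,0],[-0.06,0.105,0.12]]

```text
t: 2.1
ee_pos: [540.3, 26.4, 272.7]
orientation: [-1.25, -2.459, -0.453]
ft_force: [-0.1, 0.6, -0.9]
width: 0.1
grasp_force: 0.0
```

Emit:
jog_arm:
  commands:
    - [-1,[0,0,0],[-0.06,0.105,0.12]]
    - [-1,[0,0,0],[-0.06,0.105,0.12]]
    - [-1,[0,0,0],[-0.06,0.105,0.12]]
    - [-1,[0,0,0],[-0.06,0.105,0.12]]
    - [-1,[0,0,0],[-0.06,0.105,0.12]]
    - [-1,[0,0,0],[0,0,0]]

```text
t: 2.7
ee_pos: [538.8, 25.6, 270.7]
orientation: [-1.585, -1.739, -0.784]
ft_force: [-0.0, -0.7, 0.1]
width: 0.3
grasp_force: 0.0
```

```bash
python3 - <<'E'
from plan import *
np.set_printoptions(precision=3,suppress=True)
p,q=cur();th=.6475;b=np.pi/2-th
C=side(th,b,114,10);A=C-rot(b).as_matrix()[:,2]*80
print(get_obs()["t"],p,get_obs()["qpos"],get_obs()["ft_force"],get_obs()["width"])
print("rot",delta(p,q,p,rot(b))[1]);print("to A",delta(p,rot(b),A,rot(b))[0],"to A+60up",delta(p,rot(b),A+60*ez,rot(b))[0])
E
```

```text
2.7 [538.753  25.579 270.743] [-0.392  0.479  1.734  0.782  1.498 -0.783] [-0.036 -0.729  0.124] 0.2730702840716938
rot [-0.014  0.011  0.017]
to A [-1.285  0.248  0.846] to A+60up [-0.807  0.248  0.484]
```

Emit:
jog_arm:
  commands:
    - [-1,[0,0,0],[-0.014,0.011,0.017]]
    - [-1,[-0.16,0.031,0.106],[0,0,0]]
    - [-1,[-0.16,0.031,0.106],[0,0,0]]
    - [-1,[-0.16,0.031,0.106],[0,0,0]]
    - [-1,[-0.16,0.031,0.106],[0,0,0]]
    - [-1,[-0.16,0.031,0.106],[0,0,0]]
    - [-1,[-0.16,0.031,0.106],[0,0,0]]
    - [-1,[-0.16,0.031,0.106],[0,0,0]]
    - [-1,[-0.16,0.031,0.106],[0,0,0]]
    - [-1,[0,0,0],[0,0,0]]

```text
t: 3.7
ee_pos: [566.0, 19.2, 118.2]
orientation: [-1.593, -1.727, -0.793]
ft_force: [0.7, -0.1, 0.3]
width: 0.9
grasp_force: 0.0
```

```bash
python3 - <<'E'
from plan import *
np.set_printoptions(precision=3,suppress=True)
p,q=cur();th=.6475;b=np.pi/2-th
C=side(th,b,114,10)
print(p,"to C",delta(p,q,C,rot(b)),get_obs()["ft_force"])
b=get_image("top");a=get_image("scene")
t=cv2.resize(b["image"][120:260,150:310],None,fx=4,fy=4);s=cv2.resize(a["image"][130:260,140:300],None,fx=3.5,fy=3.5)
cv2.imwrite("pics/d.png",t);cv2.imwrite("pics/d2.png",s)
E
```

```text
[566.006  19.245 118.208] to C (array([-0.016, -0.017,  0.792]), array([-0.003,  0.004,  0.008])) [ 0.692 -0.091  0.279]
```

View pics/d2.png

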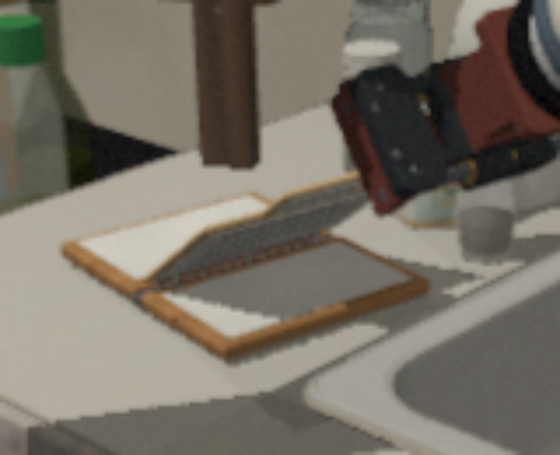

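View pics/d.png

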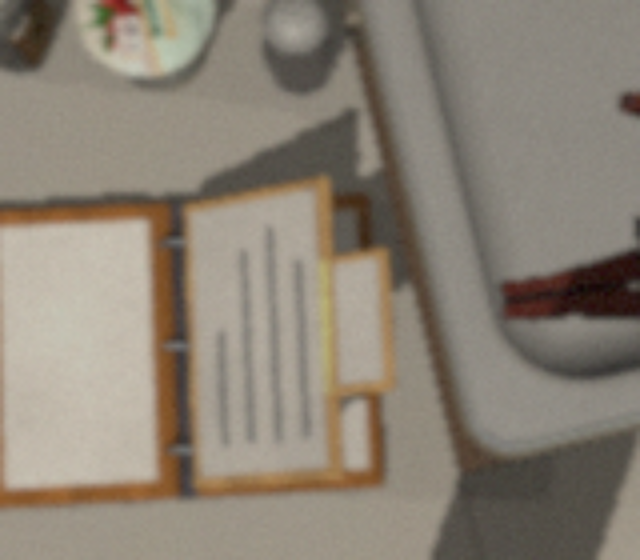

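The scene crop shows the gripper tilted, poised right of the leaf's tab. In the top crop the shut fingertips at (505, 300) line up with the tab, which covers rows 250–390 and ends at column 390. The fingertips go in under the tab next.

Emit:
jog_arm:
  commands:
    - [-1,[0,0,0.1],[0,0,0]]
    - [-1,[0,0,0.1],[0,0,0]]
    - [-1,[0,0,0.1],[0,0,0]]
    - [-1,[0,0,0.1],[0,0,0]]
    - [-1,[0,0,0.1],[0,0,0]]
    - [-1,[0,0,0.1],[0,0,0]]
    - [-1,[0,0,0.1],[0,0,0]]
    - [-1,[0,0,0.09],[0,0,0]]
    - [-1,[0,0,0],[0,0,0]]

```text
t: 4.7
ee_pos: [560.9, 82.3, 70.9]
orientation: [-1.594, -1.725, -0.794]
ft_force: [0.3, -0.6, 0.1]
width: 0.6
grasp_force: 0.0
```

Emit:
jog_arm:
  commands:
    - [-1,[0.03,0,0],[0,0,0]]
    - [-1,[0.03,0,0],[0,0,0]]
    - [-1,[0.03,0,0],[0,0,0]]

```text
t: 5.0
ee_pos: [561.6, 86.3, 79.3]
orientation: [-1.596, -1.726, -0.796]
ft_force: [-0.1, -0.7, -2.0]
width: 0.7
grasp_force: 0.9
```

```bash
python3 - <<'E'
from plan import *
np.set_printoptions(precision=3,suppress=True)
p,q=cur();th=.6475;b=np.pi/2-th
print(p,delta(p,q,side(th,b,114,0),rot(b)),get_obs()["ft_force"])
b=get_image("top");a=get_image("scene")
t=cv2.resize(b["image"][150:250,170:280],None,fx=4,fy=4);s=cv2.resize(a["image"][150:240,150:290],None,fx=4,fy=4)
t=cv2.copyMakeBorder(t,0,0,0,s.shape[1]-t.shape[1],0)
cv2.imwrite("pics/e.png",cv2.resize(np.vstack([t,s]),None,fx=.78,fy=.78))
E
```

```text
[561.567  86.298  79.268] (array([-0.013, -0.024,  0.022]), array([0.002, 0.005, 0.008])) [-0.069 -0.661 -1.952]
```

View pics/e.png

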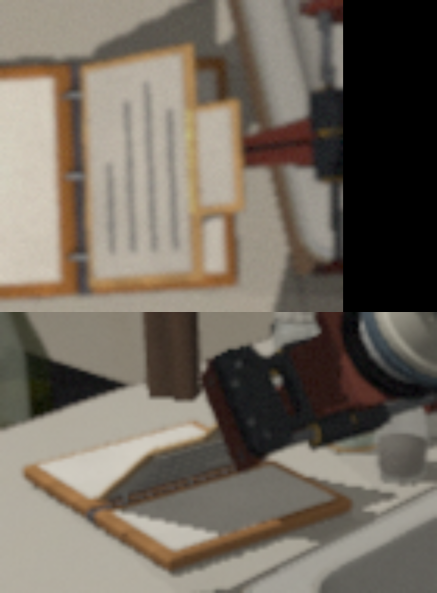

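Contact is made: the top crop shows the fingers under the tab's outer part, with about 2 N at the wrist. I now turn about the hinge in steps of 0.03 rad per row.

Emit:
jog_arm:
  commands:
    - [-1,[0.035,0,-0.0034],[0,-0.0382,0]]
    - [-1,[0.035,0,-0.0034],[0,-0.0382,0]]
    - [-1,[0.035,0,-0.0034],[0,-0.0382,0]]
    - [-1,[0.035,0,-0.0034],[0,-0.0382,0]]
    - [-1,[0.035,0,-0.0034],[0,-0.0382,0]]
    - [-1,[0.035,0,-0.0034],[0,-0.0382,0]]
    - [-1,[0.035,0,-0.0034],[0,-0.0382,0]]
    - [-1,[0.035,0,-0.0034],[0,-0.0382,0]]
    - [-1,[0.035,0,-0.0034],[0,-0.0382,0]]
    - [-1,[0.035,0,-0.0034],[0,-0.0382,0]]

```text
t: 6.1
ee_pos: [559.5, 109.0, 106.3]
orientation: [-1.787, -1.933, -0.576]
ft_force: [-1.1, -1.2, -0.3]
width: 0.6
grasp_force: 0.9
```

```bash
cat > chk.py <<'E'
from plan import *
np.set_printoptions(precision=3,suppress=True)
o=get_obs();p,q=cur();M=q.as_matrix();d=p-H
b=np.arctan2(M[:,2]@ey,-M[:,2]@ez)
corner=d+10*M[:,0]  # left/tip corner
s,z=corner@ey,corner@ez
print("t",o["t"],"beta",b,"theta_aligned",np.pi/2-b,"corner s,z",s,z,"r",np.hypot(s,z),"th_corner",np.arctan2(z,-s)+3/np.hypot(s,z),"along",d@ex,"rotres",delta(p,q,p,rot(b))[1],"F",o["ft_force"])
E
python3 chk.py
```

```text
t 6.1 beta 0.6180414042437693 theta_aligned 0.9527549225511273 corner s,z -68.71184510581634 93.60235642821185 r 116.11511007082458 th_corner 0.9633969682711182 along 1.9671390561619588 rotres [0.003 0.    0.007] F [-1.118 -1.183 -0.307]
```

Emit:
jog_arm:
  commands:
    - [-1,[0.035,0,-0.0034],[0,-0.0382,0]]
    - [-1,[0.035,0,-0.0034],[0,-0.0382,0]]
    - [-1,[0.035,0,-0.0034],[0,-0.0382,0]]
    - [-1,[0.035,0,-0.0034],[0,-0.0382,0]]
    - [-1,[0.035,0,-0.0034],[0,-0.0382,0]]
    - [-1,[0.035,0,-0.0034],[0,-0.0382,0]]
    - [-1,[0.035,0,-0.0034],[0,-0.0382,0]]
    - [-1,[0.035,0,-0.0034],[0,-0.0382,0]]
    - [-1,[0.035,0,-0.0034],[0,-0.0382,0]]
    - [-1,[0.035,0,-0.0034],[0,-0.0382,0]]

```text
t: 7.1
ee_pos: [557.2, 138.4, 125.7]
orientation: [-1.966, -2.124, -0.322]
ft_force: [0.5, -2.3, -1.3]
width: 0.5
grasp_force: 0.8
```

Emit:
jog_arm:
  commands:
    - [-1,[0.035,0,-0.0034],[0,-0.0382,0]]
    - [-1,[0.035,0,-0.0034],[0,-0.0382,0]]
    - [-1,[0.035,0,-0.0034],[0,-0.0382,0]]
    - [-1,[0.035,0,-0.0034],[0,-0.0382,0]]
    - [-1,[0.035,0,-0.0034],[0,-0.0382,0]]
    - [-1,[0.035,0,-0.0034],[0,-0.0382,0]]
    - [-1,[0.035,0,-0.0034],[0,-0.0382,0]]
    - [-1,[0.035,0,-0.0034],[0,-0.0382,0]]
    - [-1,[0.035,0,-0.0034],[0,-0.0382,0]]
    - [-1,[0.035,0,-0.0034],[0,-0.0382,0]]

```text
t: 8.1
ee_pos: [554.5, 172.0, 135.5]
orientation: [-2.128, -2.298, -0.027]
ft_force: [-0.3, -1.1, -0.8]
width: 0.7
grasp_force: 0.6
```

```bash
python3 chk.py; python3 - <<'E'
from plan import *
b=get_image("top");a=get_image("scene")
t=cv2.resize(b["image"][130:260,130:290],None,fx=3,fy=3);s=cv2.resize(a["image"][120:240,130:290],None,fx=3,fy=3)
cv2.imwrite("pics/f.png",cv2.resize(np.vstack([t,s]),None,fx=.78,fy=.78))
E
```

```text
t 8.1 beta 0.018890946521082135 theta_aligned 1.5519053802738145 corner s,z -3.6945648637515025 117.17103540627137 r 117.2292683066399 th_corner 1.5648662655910868 along 1.6122969233865576 rotres [0.008 0.    0.004] F [-0.269 -1.121 -0.769]
```

View pics/f.png

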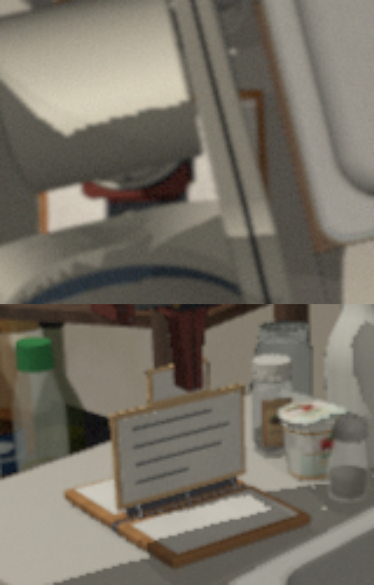

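The scene crop shows the leaf upright, with the fingers on the right side of the tab (190, 385) and above the leaf's top edge. Next comes the descent on the left with the tool vertical.

```bash
python3 - <<'E'
from plan import *
p,q=cur()
ths=np.linspace(1.565,3.14,46)
pos=np.array([side(t,0,117.2+10*(t-1.565)/1.575) for t in ths])-H
d=np.diff(np.c_[pos@ey,-pos[:,2]],axis=0)/100
for k in range(0,45,9): print(d[k:k+9].round(3).tolist(), pos[k+9]@ey,pos[k+9][2]+18.5)
E
```

```text
[[0.041, -0.003], [0.041, -0.001], [0.041, 0.0], [0.041, 0.002], [0.041, 0.003], [0.041, 0.004], [0.041, 0.006], [0.041, 0.007], [0.041, 0.009]] 23.414851807517337 132.95998287035366
[[0.041, 0.01], [0.04, 0.012], [0.04, 0.013], [0.04, 0.015], [0.039, 0.016], [0.039, 0.017], [0.038, 0.019], [0.037, 0.02], [0.037, 0.021]] 58.401210681864654 118.5985233520214
[[0.036, 0.023], [0.035, 0.024], [0.034, 0.025], [0.034, 0.027], [0.033, 0.028], [0.032, 0.029], [0.031, 0.03], [0.03, 0.031], [0.029, 0.032]] 87.6619710704634 93.66235365282252
[[0.028, 0.033], [0.026, 0.034], [0.025, 0.035], [0.024, 0.036], [0.023, 0.037], [0.021, 0.038], [0.02, 0.039], [0.019, 0.04], [0.017, 0.04]] 108.04378711516173 60.329467167421384
[[0.016, 0.041], [0.015, 0.042], [0.013, 0.042], [0.012, 0.043], [0.01, 0.043], [0.009, 0.044], [0.007, 0.044], [0.006, 0.044], [0.004, 0.044]] 117.19506071699352 21.702581646159743
```

Emit:
jog_arm:
  commands:
    - [-1,[0.041,0,-0.003],[0.008,-0.024,0.004]]
    - [-1,[0.041,0,-0.001],[0,0,0]]
    - [-1,[0.041,0,0],[0,0,0]]
    - [-1,[0.041,0,0.002],[0,0,0]]
    - [-1,[0.041,0,0.003],[0,0,0]]
    - [-1,[0.041,0,0.004],[0,0,0]]
    - [-1,[0.041,0,0.006],[0,0,0]]
    - [-1,[0.041,0,0.007],[0,0,0]]
    - [-1,[0.041,0,0.009],[0,0,0]]

```text
t: 9.1
ee_pos: [551.7, 208.7, 132.4]
orientation: [-2.137, -2.3, -0.0]
ft_force: [0.6, -1.2, -0.9]
width: 0.2
grasp_force: 0.5
```

```bash
python3 chk.py
```

```text
t 9.1 beta 0.001653041412519898 theta_aligned 1.5691432853823766 corner s,z 33.10594951561175 113.88719494079999 r 118.60142100672324 th_corner 1.8789855647682052 along 1.549691374730196 rotres [-0.002 -0.     0.   ] F [ 0.569 -1.189 -0.884]
```

Emit:
jog_arm:
  commands:
    - [-1,[0.041,0,0.01],[0,0,0]]
    - [-1,[0.04,0,0.012],[0,0,0]]
    - [-1,[0.04,0,0.013],[0,0,0]]
    - [-1,[0.04,0,0.015],[0,0,0]]
    - [-1,[0.039,0,0.016],[0,0,0]]
    - [-1,[0.039,0,0.017],[0,0,0]]
    - [-1,[0.038,0,0.019],[0,0,0]]
    - [-1,[0.037,0,0.02],[0,0,0]]
    - [-1,[0.037,0,0.021],[0,0,0]]

```text
t: 10.0
ee_pos: [549.1, 243.7, 118.0]
orientation: [-2.137, -2.3, -0.0]
ft_force: [1.1, -0.4, 0.1]
width: 0.6
grasp_force: 0.4
```

Emit:
jog_arm:
  commands:
    - [-1,[0.036,0,0.023],[0,0,0]]
    - [-1,[0.035,0,0.024],[0,0,0]]
    - [-1,[0.034,0,0.025],[0,0,0]]
    - [-1,[0.034,0,0.027],[0,0,0]]
    - [-1,[0.033,0,0.028],[0,0,0]]
    - [-1,[0.032,0,0.029],[0,0,0]]
    - [-1,[0.031,0,0.03],[0,0,0]]
    - [-1,[0.03,0,0.031],[0,0,0]]
    - [-1,[0.029,0,0.032],[0,0,0]]

```text
t: 10.9
ee_pos: [546.9, 273.0, 93.1]
orientation: [-2.137, -2.3, -0.0]
ft_force: [0.6, -0.6, 0.5]
width: 0.6
grasp_force: 0.3
```

```bash
python3 chk.py; python3 - <<'E'
from plan import *
b=get_image("top");a=get_image("scene")
t=cv2.resize(b["image"][130:260,130:290],None,fx=3,fy=3);s=cv2.resize(a["image"][120:240,130:290],None,fx=3,fy=3)
cv2.imwrite("pics/g.png",s)
E
```

```text
t 10.9 beta 0.0016012360955843486 theta_aligned 1.5691950906993122 corner s,z 97.58186539539699 74.61182342121673 r 122.83787953349 th_corner 2.5132305567016346 along 1.4840354589978557 rotres [-0.002 -0.     0.   ] F [ 0.639 -0.593  0.53 ]
```

View pics/g.png

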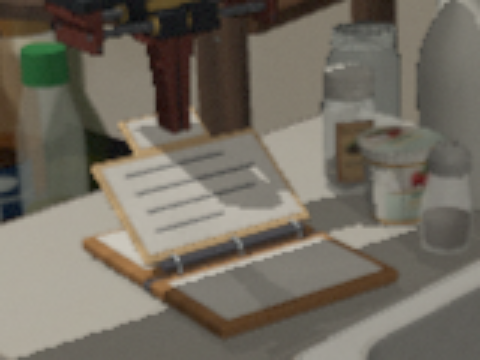

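The leaf has passed upright and leans left. The fingertip at (175, 128) is on the tab only, beyond the leaf's edge. I continue down.

Emit:
jog_arm:
  commands:
    - [-1,[0.028,0,0.033],[0,0,0]]
    - [-1,[0.026,0,0.034],[0,0,0]]
    - [-1,[0.025,0,0.035],[0,0,0]]
    - [-1,[0.024,0,0.036],[0,0,0]]
    - [-1,[0.023,0,0.037],[0,0,0]]
    - [-1,[0.021,0,0.038],[0,0,0]]
    - [-1,[0.02,0,0.039],[0,0,0]]
    - [-1,[0.019,0,0.04],[0,0,0]]
    - [-1,[0.017,0,0.04],[0,0,0]]

```text
t: 11.9
ee_pos: [545.3, 293.1, 59.8]
orientation: [-2.137, -2.3, 0.0]
ft_force: [-0.3, -0.7, -0.1]
width: 0.0
grasp_force: 0.3
```

Emit:
jog_arm:
  commands:
    - [-1,[0.016,0,0.041],[0,0,0]]
    - [-1,[0.015,0,0.042],[0,0,0]]
    - [-1,[0.013,0,0.042],[0,0,0]]
    - [-1,[0.012,0,0.043],[0,0,0]]
    - [-1,[0.01,0,0.043],[0,0,0]]
    - [-1,[0.009,0,0.044],[0,0,0]]
    - [-1,[0.007,0,0.044],[0,0,0]]

```text
t: 12.6
ee_pos: [544.7, 301.3, 29.9]
orientation: [-2.137, -2.3, -0.0]
ft_force: [-0.5, 0.1, -0.2]
width: 0.7
grasp_force: 0.3
```

```bash
python3 chk.py
```

```text
t 12.6 beta 0.0016279335737860749 theta_aligned 1.5691683932211105 corner s,z 125.9973697364312 11.43321388479386 r 126.51504084587884 th_corner 3.0748113962533115 along 1.3706796148289357 rotres [-0.002 -0.     0.   ] F [-0.472  0.141 -0.203]
```

Emit:
jog_arm:
  commands:
    - [-1,[0,0,0.03],[0,0,0]]
    - [-1,[0,0,0.03],[0,0,0]]
    - [-1,[0,0,0.02],[0,0,0]]

```text
t: 12.9
ee_pos: [544.7, 301.3, 22.1]
orientation: [-2.137, -2.3, -0.0]
ft_force: [-2.0, -1.0, 13.8]
width: 0.6
grasp_force: 6.9
```

Emit:
jog_arm:
  commands:
    - [-1,[0,0,0.01],[0,0,0]]
    - [-1,[0,0,0],[0,0,0]]

```text
t: 13.1
ee_pos: [544.7, 301.3, 22.2]
orientation: [-2.137, -2.3, -0.0]
ft_force: [-1.7, -0.3, 9.0]
width: 0.6
grasp_force: 4.4
```

Emit:
jog_arm:
  commands:
    - [-1,[0,0,0.01],[0,0,0]]
    - [-1,[0,0,0],[0,0,0]]
    - [-1,[0,0,0],[0,0,0]]

```text
t: 13.4
ee_pos: [544.8, 301.3, 22.0]
orientation: [-2.137, -2.3, -0.0]
ft_force: [-5.1, -2.3, 16.8]
width: 0.4
grasp_force: 8.1
```

Emit:
jog_arm:
  commands:
    - [-1,[0,0,-0.02],[0,0,0]]
    - [-1,[0,0,-0.05],[0,0,0]]
    - [-1,[0,0,-0.2],[0,0,0]]
    - [-1,[0,0,-0.3],[0,0,0]]
    - [-1,[0,0,-0.3],[0,0,0]]
    - [-1,[0,0,-0.3],[0,0,0]]
    - [-1,[0,0,-0.3],[0,0,0]]
    - [-1,[0,-0.3,-0.3],[0,0,0]]
    - [-1,[0,-0.3,0],[0,0,0]]
    - [-1,[0,-0.3,0],[0,0,0]]

```text
t: 14.4
ee_pos: [454.8, 294.4, 198.6]
orientation: [-2.138, -2.3, -0.004]
ft_force: [0.1, -0.7, -0.1]
width: 0.7
grasp_force: 0.0
```

Emit:
jog_arm:
  commands:
    - [-1,[0.3,-0.1,0],[0,0,0]]
    - [-1,[0.3,-0.1,0],[0,0,0]]
    - [-1,[0.3,-0.1,0],[0,0,0]]
    - [-1,[0.3,-0.1,0],[0,0,0]]
    - [-1,[0.3,-0.1,0],[0,0,0]]
    - [-1,[0.3,-0.1,0],[0,0,0]]
    - [-1,[0.3,-0.1,0],[0,0,0]]
    - [-1,[0,0,0],[0,0,0]]
    - [-1,[0,0,0],[0,0,0]]

```text
t: 15.3
ee_pos: [369.6, 498.7, 197.5]
orientation: [-2.135, -2.302, 0.001]
ft_force: [-0.2, 0.1, -0.0]
width: 0.3
grasp_force: 0.0
```

```bash
python3 - <<'E'
from plan import *
b=get_image("top");a=get_image("scene");c=cloud(b);print(get_obs()["t"],get_obs()["ee_pos"],get_obs()["ft_force"])
L=c[(c[...,2]>8)&(c[...,2]<60)&(c[...,0]>450)&(c[...,0]<650)&(c[...,1]>60)&(c[...,1]<340)]-H
s=L@ey;x=L@ex
for lo,hi in [(15,40),(40,70),(70,100),(108,134),(-100,-20)]:
    k=(s>lo)&(s<hi)&(abs(x)<(30 if lo>105 else 70));print(lo,hi,k.sum(),np.median(L[k,2]+18.5),np.percentile(L[k,2]+18.5,[5,95]))
t=cv2.resize(b["image"][90:260,90:290],None,fx=2.5,fy=2.5);s=cv2.resize(a["image"][120:240,110:290],None,fx=2.5,fy=2.5)
cv2.imwrite("pics/z.png",np.vstack([t[:300,:450],s[:,:450]]))
E
```

```text
15.4 [370.15304669 497.68373294 197.64195424] [ 1.18648472  0.0863945  -0.13674716]
15 40 780 22.295641602819785 [19.85075675 24.76110026]
40 70 943 22.552827127461 [19.97123674 24.79453676]
70 100 938 22.30771913490497 [19.90153279 25.06034344]
108 134 354 22.369430945953127 [19.91683587 24.71463749]
-100 -20 2422 15.03141364511987 [12.57726388 17.66416257]
```

View pics/z.png

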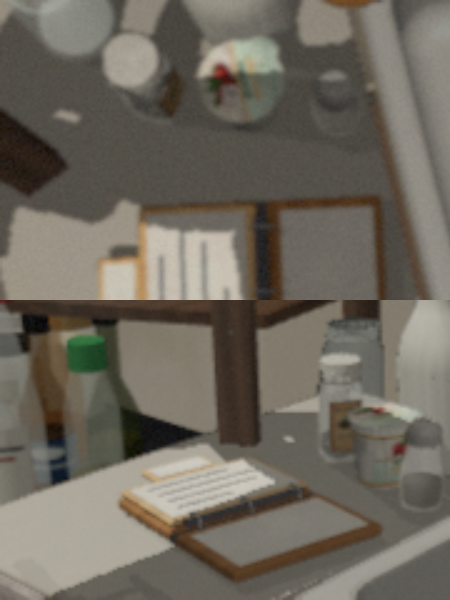

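The leaf lies flat on the left wing: its height is uniform at 22.4 mm out to the tab. The jar, tub and mill are where they were, and the hand is clear.

```bash
python3 -c "
from workcell import close_job
print(close_job())"
```

```text
the job is handed in; nothing more can be done
None
```

The leaf was turned over the spine by its tab and pressed flat on the left wing, the hand was withdrawn, and the job was handed in at about 15 s; the jar, tub and mill had not moved, and the arm never went near the garlic.

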